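# Fish the toy car out from under the hallway rack with the reacher

### The arm

A 6-joint arm with a two-finger parallel gripper is mounted at the origin on the work surface. World frame = base frame: x ahead of the robot, y to its left, z up, the work surface at z = 0. Lengths are in m, angles in rad, forces in N, time in s.
With the tool pointing down it reaches from about 0.325 to 0.925 m from the base axis. Payload 3.1 kg.
Tool frame: the origin (TCP) lies midway between the tips of the shut fingers; the grasp point (between the pads) lies 19 mm behind it (r.grip_point_offset is the distance from the TCP to the grasp point, in m); z points along the fingers, y is the line along which they close (so a half turn about z gives the same grasp; the last joint's range is limited). The gripper opens to 85 mm and grips with 20 to 120 N. Pads are 22 mm wide; open, the fingers measure 114 mm over their backs; the gripper's body (76 mm by 85 mm) begins 54 mm behind the grasp point. The pads swing forward as they close: fully open they stand 13 mm farther back than shut.
Start: joints at [-1.275, 0.217, 1.613, -0, 1.311, -0.112], TCP at [0.248, -0.574, 0.231] pointing down, gripper open.
Joint ranges: [-2.75, 2.75], [-0.78, 2.1], [0.31, 2.55], [-1.13, 4.27], [0.13, 2.63], [-2.58, 2.58]. Speed limits (rad/s): [2.79, 2.79, 3.14, 3.14, 3.14, 3.14].

### API

Orientations are given as a 3x3 rotation matrix whose columns are the frame's x, y, z axes.
In Python, from workcell import r gives the robot as it stands.
- The arm moves only by the shell command python3 -m crank 'ROWS' [FORCE]. ROWS is a JSON object of lists of equal length, an entry for each row: "xyz": the shift along the tool's x, y, z in m, a list of three; "turn": the turn about the tool's z in degrees; "hand": the opening, from -1 (shut) to 1 (fully open). In form: {"xyz": [[x, y, z], ...], "turn": [turn, ...], "hand": [hand, ...]}. A call has exactly 8 rows; each row is the pose to reach, as a shift and turn from the pose commanded when the call began, along the tool's axes at that moment; what a row does not reach only later rows make up. A row lasts 1/10 s, in which the tool goes at most 50 mm and 8.59 degrees, less where a joint would pass 70% of its speed; a pose out of reach is approached as far as the arm can. A call with a gripper value outside its range is refused whole. The fingers move at their own pace and stop on an object; FORCE is the grip in N (left out, the last holds). Time passes only in rows, so rows that repeat a pose let the fingers close, or fill a call up. It gives the time, the measured TCP pose, the force, the opening and the grip force at its end, in the units of the state.
- r.read_state(): the state, without advancing time (a new reading comes with each control period).
- r.camera(name): name is "side" or "top"; returns the picture (480x640x3 uint8, red, green, blue); there is no depth.
- r.camera_info(name): a dict with "fovy" (degrees; the focal length in pixels is half the picture's height over the tangent of half this angle, whatever the lens; pixels are square), "cx", "cy" (the principal point, pixels), "T" (4x4, takes a point from camera to world coordinates). Camera axes: x right, y down, z forward; pixel columns grow to the right and rows downward; lengths in m; the calibration is good to about 2 mm. A picture is of the moment at which its call begins. camera_info takes no time and is no camera call.
- r.sign_off(): hands the job in; it is judged then, once.
The state is a dict: "time_s": time; "qpos": joint angles; "qd": joint speeds; "effort": joint torques, N m; "tcp_pos": TCP position; "ee_rot": TCP orientation; "force": force on the tool from outside, world axes, zero at the start; "ft_torque": the same for the moment, N m; "opening": finger opening in m; "gripper_force": force on a finger pad.
Only numpy, scipy, OpenCV 4.12 (cv2) and the standard library are available. Lean on these libraries where they do the work, as an engineer would, in place of code of your own. Each camera call takes 0.05 s, during which the arm holds its last target. There are 200 camera calls.

### The job

The toy car has rolled under the low slatted rack. Take the reacher by its raked grip, slide its open jaws in from the rack's open front on either side of the car, squeeze the trigger just until the rubber cups hold the car (squeeze by feel and gently, the thin shell cracks if the trigger is forced home) and draw the car out of the front, still in the jaws, until it is wholly clear of the rack. Then let it go standing on its wheels and stand the reacher on its foot clear of the car and the rack; never touch the car with the gripper itself, and leave the dish, the jar and the doorstop alone.

Things in the scene. Friction and masses are not known exactly. Their poses are not given: they have to be found in the camera images.
- reacher: Grey and black pistol-grip reacher, 230 x 76 mm, 0.33 kg, on a 105 x 52 mm black foot, grip upward. Origin at the table, 45 mm ahead of reacher_grip and 89 mm below it; x along the level shaft to the jaws, y left, z up. The foot reaches from 65 mm behind the origin to 40 mm ahead. From there on the shaft and jaws are at most 32 mm high; a skid stands under the crosshead (75 to 91 mm ahead).
- reacher_grip (a point): Where to take it, 89 mm up, axes as the reacher's: midway between the rear face of the fixed grip bar and the front face of the trigger plate (62 mm apart at rest). Both plates, 28 mm wide and 30 mm either way, are raked 35 deg, tops away from the jaws: tilt the gripper 35 deg, fingers pointing along (0.574, 0, -0.819), closing along (0.819, 0, 0.574), one behind the bar, one before the trigger.
- trigger: The black trigger plate (origin and axes: the reacher's at rest). It slides straight at the bar by up to 26 mm (62 to 36 mm over both), needs 9 N to start, 0.25 N more per mm with empty jaws, and springs back. Squeezed 3 to 6 mm the reacher can be carried. The bar is fixed, so the reacher shifts in the gripper by half the squeeze along (0.819, 0, 0.574): forward and up.
- reacher_jaws (a point): Midway between the two rubber cups (18 mm long, 20 mm high): 195 mm ahead of reacher_grip, 69 mm below it, 20 mm above the foot's underside; same axes. The crosshead's front is 59 mm behind this point. At rest the cups' inner faces are about 80 mm apart, less 0 to 6 mm on either side: each cup is screwed in by an amount that differs every time and is not reported.
- jaw_l: Left jaw (+y) with its springy rubber cup; origin at its upright pivot, 85 mm ahead of the reacher's origin, 30 mm left, 20 mm up; cup 65 mm along it. 1 mm of trigger closes each jaw by 1 mm, so a 46 mm wide thing is met after 11 to 18 mm of travel, which must be felt. Then the cups give: each further mm adds about 2 N of pinch per cup and 4 N or more at the trigger.
- jaw_r: Right jaw (-y), likewise, pivot 30 mm to the right. A pinch of 2 to 6 N per cup (4 to 12 N more at the trigger than the empty reacher needs at that travel: trying the trigger once in the open shows it) holds the car well for dragging; over 12 N cracks it.
- car_center (a point): Centre of the white plastic toy car, 22 mm above the table: 100 mm long (its x axis, to its nose), 46 mm wide, 44 mm high, flat flanks from 6 to 32 mm above the table, about 90 g. The wheels do not turn, so it slides. z is up. It stands under the rack roughly lengthwise front to back, nose inwards, and can be seen between the slats.
- rack: The low slatted wooden rack, fixed: 220 mm deep (x), 300 mm wide (y); origin on the table at its centre. Its open front is at x = -0.110 of its frame and looks to -x. The slats' underside is 75 mm, their top 87 mm above the table; a 20 mm square leg at each corner leaves 260 mm between the legs; closed by a board at the back.
- dish: Bystander: stainless coin dish, 110 mm across, 30 mm high, origin under its centre.
- jar: Bystander: glass marble jar with a clip lid, 76 mm across, 104 mm high, origin under its centre.
- doorstop: Bystander: rubber wedge doorstop, 120 by 42 mm, 35 mm high, origin under its centre.
- keybox: Bystander, fixed: wooden key box with a drawer, 150 by 240 mm, 110 mm high, origin under its centre.
There are look-alikes about, which are no part of the job. What is shaped like the part that bears car_center but blue, orange or pink is not meant.

How it is judged:
By the outcome, as a careful person would: the job done as asked, in the order asked, and still so for the second after the job is handed in, with the robot touching nothing.
It also fails if it takes over 69 s, if anything falls off the work surface, if the arm or the gripper's body presses on something with over 40 N, if the wrist force passes 120 N, or if a joint passes its speed limit or range.

## Working session

There is one attempt and no reset: what is moved stays moved. The work goes in short steps, Python scripts to look and compute and a shell command to move; the robot and the scene stay as the last step left them, time stands still between calls to the robot, and variables do not carry over. Pictures are saved under pics/ and viewed, at most 13 in all, crops included, and the job is handed in when it is done.

```bash
ls; mkdir -p pics
python3 - <<'E'
from workcell import r
import cv2,numpy as np
np.set_printoptions(precision=4,suppress=True)
for n in("top","side"):
    cv2.imwrite(f"pics/{n}0.png",r.camera(n)[:,:,::-1]); print(r.camera_info(n))
print(r.read_state(), r.grip_point_offset)
E
```

```text
pics
{'fovy': 50.51102213070988, 'cx': 317.6494306734949, 'cy': 245.5547276586649, 'T': array([[-0.0043, -0.9871,  0.1598,  0.357 ],
       [-1.    ,  0.003 , -0.0086,  0.0873],
       [ 0.008 , -0.1598, -0.9871,  1.219 ],
       [ 0.    ,  0.    ,  0.    ,  1.    ]])}
{'fovy': 46.661181050629345, 'cx': 322.3041549797696, 'cy': 245.67353122064085, 'T': array([[-0.979 , -0.1396,  0.1486,  0.3269],
       [-0.2037,  0.6983, -0.6863,  0.9861],
       [-0.008 , -0.7021, -0.712 ,  1.0276],
       [ 0.    ,  0.    ,  0.    ,  1.    ]])}
{'time_s': 0.1, 'qpos': array([-1.2752,  0.2177,  1.6148,  0.    ,  1.3113, -0.1122]), 'qd': array([-0.001 , -0.0036, -0.0033,  0.0021,  0.0016,  0.0004]), 'effort': array([ -0.0007, -39.8078, -30.4971,  -0.0002,   0.0042,  -0.    ]), 'tcp_pos': array([ 0.2477, -0.573 ,  0.2301]), 'ee_rot': array([[ 0.918 ,  0.3966, -0.0006],
       [ 0.3966, -0.918 ,  0.0021],
       [ 0.0003, -0.0022, -1.    ]]), 'force': array([-0.5898,  0.096 , -0.3863]), 'ft_torque': array([ 0.0271, -0.0922,  0.0291]), 'gripper_force': 0.0, 'opening': 0.08587398456949535} 0.0187
```

View pics/top0.png

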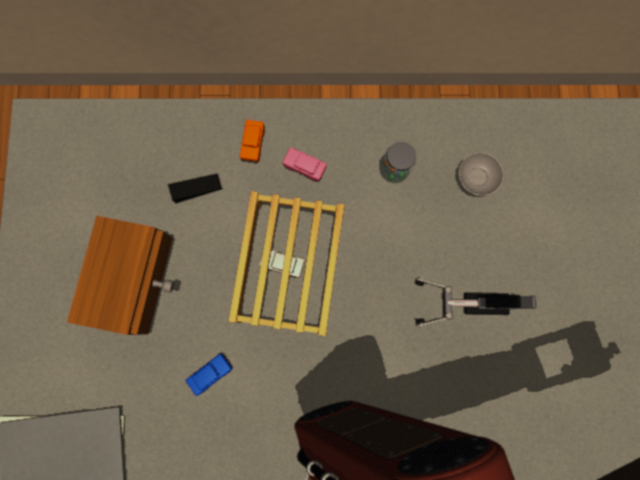

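View pics/side0.png

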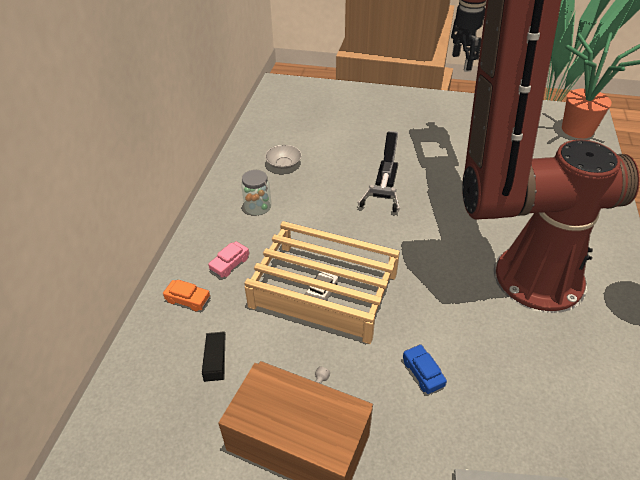

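The pictures show the white car under the rack at top (287,264) and side (320,285). The rack's closed board faces +y, so its open front faces -y, towards the reacher at top (490,302), whose jaws point to +y. The look-alikes are orange (252,140), pink (305,164) and blue (209,374). I choose the white one.

Next I'll take a close crop, and read the move command's own help because the tilt matters.

View pics/c1.png

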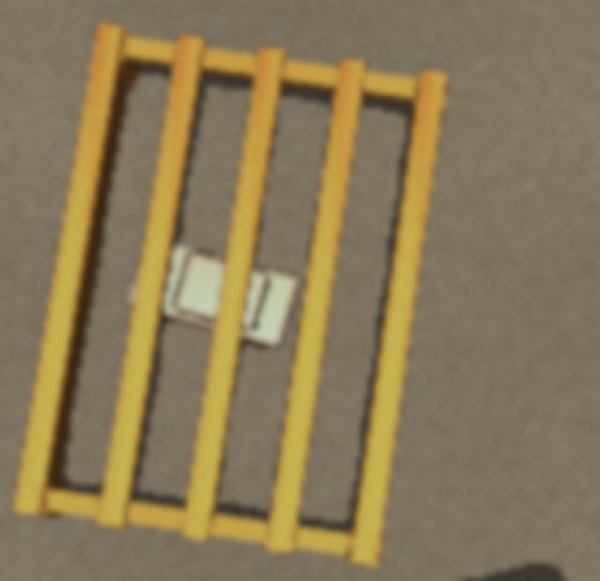

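View pics/c2.png

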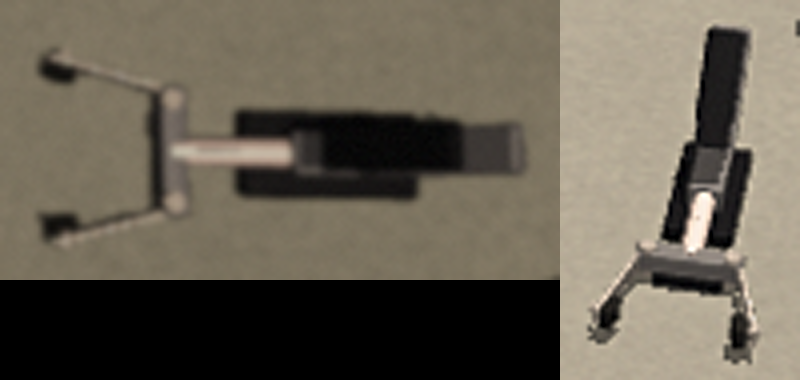

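The crops show the white car between the slats, trunk end at c1 (290,310) and nose edge at c1 (132,295). The rack's outer corners are at c1 (97,25), (447,72), (380,567) and (15,513). The reacher's jaw pivots are at c2 (175,97) and (173,204), with its cups near (58,66) and (60,226).

```bash
cat > h.py <<'E'
from workcell import r
import numpy as np
np.set_printoptions(precision=4,suppress=True)
def pt(n,u,v,z):
    i=r.camera_info(n);f=240/np.tan(np.radians(i["fovy"])/2);T=i["T"]
    d=T[:3,:3]@[(u-i["cx"])/f,(v-i["cy"])/f,1];return T[:3,3]+d*(z-T[2,3])/d[2]
def px(n,p):
    i=r.camera_info(n);f=240/np.tan(np.radians(i["fovy"])/2);T=i["T"]
    q=T[:3,:3].T@(np.asarray(p)-T[:3,3]);return np.array([i["cx"]+f*q[0]/q[2],i["cy"]+f*q[1]/q[2]])
E
python3 - <<'E'
from h import *
c1=lambda u,v,z:pt("top",225+u/3.75-.37,185+v/3.75-.37,z)
c2=lambda u,v,z:pt("top",405+u/4-.37,265+v/4-.37,z)
s2=lambda u,v,z:pt("side",350+(u-560)/4-.37,125+v/4-.37,z)
P=np.array([c1(*p,.087) for p in [(97,25),(447,72),(380,567),(15,513)]]);print("rack",P,P.mean(0))
for a,b in((0,1),(1,2),(3,2),(0,3)): d=P[b]-P[a];print(np.linalg.norm(d),np.degrees(np.arctan2(d[1],d[0])))
print("car rear corners",c1(297,275,.026),c1(282,346,.026),"flank pts",c1(165,312,.026),c1(175,247,.035))
for n,p in dict(foot=[(235,110,.012),(235,196,.012),(417,196,.012)],cups=[(58,66,.03),(60,226,.03)],piv=[(175,97,.03),(173,204,.03)],top=[(523,148,.13)]).items():print(n,np.array([c2(*q) for q in p]))
print("side foot",s2(662,240,.012),s2(745,248,.012),s2(750,150,.012),s2(686,145,.012),"cups",s2(605,310,.03),s2(740,325,.03))
E
```

```text
rack [[0.6666 0.2307 0.087 ]
 [0.6366 0.0171 0.087 ]
 [0.3398 0.06   0.087 ]
 [0.3719 0.2737 0.087 ]] [0.5037 0.1454 0.087 ]
0.21566014251038537 -97.99075134584761
0.29995405697967975 171.77756315946226
0.2161380044816548 -98.54533241165484
0.2978643216203482 171.68596489818367
car rear corners [0.5204 0.1096 0.026 ] [0.4756 0.119  0.026 ] flank pts [0.4972 0.1926 0.026 ] [0.5372 0.186  0.035 ]
foot [[ 0.4393 -0.2688  0.012 ]
 [ 0.3887 -0.2662  0.012 ]
 [ 0.3883 -0.3738  0.012 ]]
cups [[ 0.4642 -0.1607  0.03  ]
 [ 0.3714 -0.1585  0.03  ]]
piv [[ 0.4458 -0.2286  0.03  ]
 [ 0.3838 -0.2247  0.03  ]]
top [[ 0.4104 -0.3872  0.13  ]]
side foot [ 0.4402 -0.2634  0.012 ] [ 0.3808 -0.266   0.012 ] [ 0.3902 -0.3818  0.012 ] [ 0.4381 -0.3787  0.012 ] cups [ 0.4659 -0.1592  0.03  ] [ 0.374  -0.1617  0.03  ]
```

```bash
python3 -m crank '{"xyz":[[-0.02,-0.04,-0.01],[-0.045,-0.08,-0.02],[-0.07,-0.12,-0.03],[-0.09,-0.16,-0.04],[-0.115,-0.2,-0.05],[-0.14,-0.25,-0.06],[-0.16,-0.29,-0.07],[-0.18,-0.325,-0.07]],"turn":[4,8,12,16,20,24,28,31.4],"hand":[1,1,1,1,1,1,1,1]}' 30; python3 -c "
from h import *
s=r.read_state();print(s['qpos'],s['tcp_pos'],s['ee_rot'])"
```

```text
time_s: 0.9
tcp_pos: [-0.0474, -0.3456, 0.3024]
ee_rot: [[0.99, -0.142, -0.001], [-0.142, -0.99, -0.002], [-0.001, 0.003, -1.0]]
force: [-0.6, -0.7, -0.2]
opening: 0.0855
gripper_force: 0.0
[-1.9087 -0.4877  2.1082 -0.0005  1.5184 -0.1957] [-0.0474 -0.3456  0.3024] [[ 0.9899 -0.1417 -0.0013]
 [-0.1417 -0.9899 -0.0023]
 [-0.001   0.0025 -1.    ]]
```

```bash
python3 -m crank '{"xyz":[[0,-0.03,0],[0,-0.06,0],[0,-0.09,0],[0,-0.12,0],[0,-0.15,0],[0,-0.15,0],[0,-0.15,0],[0,-0.15,0]],"turn":[0,0,0,0,0,0,0,0],"hand":[1,1,1,1,1,1,1,1]}' 30; python3 -c "
from h import *
s=r.read_state();print(s['qpos'])"
```

```text
time_s: 1.7
tcp_pos: [-0.0306, -0.2406, 0.3007]
ee_rot: [[0.99, -0.139, 0.004], [-0.139, -0.99, 0.033], [-0.001, -0.033, -0.999]]
force: [-0.1, 0.0, 0.2]
opening: 0.0854
gripper_force: 0.0
[-1.9779 -0.7754  2.2614 -0.0094  1.6873 -0.2684]
```

```bash
python3 -m crank '{"xyz":[[0,-0.05,0],[0,-0.1,0],[0,-0.15,0],[0,-0.2,0],[0,-0.25,0],[0,-0.3,0],[0,-0.3,0],[0,-0.3,0]],"turn":[0,0,0,0,0,0,0,0],"hand":[1,1,1,1,1,1,1,1]}' 30; python3 -c "
from h import *
s=r.read_state();print(s['qpos'])"
```

```text
time_s: 2.5
tcp_pos: [-0.0221, -0.2288, 0.3035]
ee_rot: [[0.99, -0.139, 0.008], [-0.14, -0.987, 0.074], [-0.002, -0.074, -0.997]]
force: [-0.6, 0.1, -0.7]
opening: 0.0856
gripper_force: 0.0
[-1.9493 -0.7763  2.258  -0.0198  1.7313 -0.2407]
```

```bash
cat >> h.py <<'E'
def to(p):
    s=r.read_state();R=s['ee_rot'];z=R[:,2]
    print("q",s['qpos'],"tcp",s['tcp_pos'],"tilt",np.degrees(np.arccos(-z[2])),"head",np.degrees(np.arctan2(z[1],z[0])),"yhead",np.degrees(np.arctan2(R[1,1],R[0,1])),"y",R[:,1],"F",s['force'],"T",s['ft_torque'],s['opening'],s['gripper_force'],s['time_s'])
    if p is not None: print("tool shift",R.T@(np.asarray(p)-s['tcp_pos']))
E
python3 -m crank '{"xyz":[[0.045,0,-0.012],[0.09,0.003,-0.025],[0.14,0.005,-0.037],[0.19,0.006,-0.05],[0.235,0.008,-0.062],[0.28,0.01,-0.075],[0.33,0.01,-0.087],[0.378,0.011,-0.1]],"turn":[-8,-16,-24,-32,-40,-48,-56,-64],"hand":[1,1,1,1,1,1,1,1]}' 30 >/dev/null; python3 -c "
from h import *
to([.5,.08,.4])"
```

```text
q [-0.8932 -0.2012  1.724   0.0525  1.6712 -0.3022] tcp [ 0.351  -0.2992  0.4015] tilt 4.244208852200478 head 83.98822310045354 yhead -33.574621285958656 y [ 0.8327 -0.5527 -0.0343] F [-0.1208 -0.9711  0.4905] T [-0.0875  0.0309  0.0444] 0.08548193976301244 0.0 3.3
tool shift [ 0.3972 -0.0855  0.0305]
```

```bash
python3 -m crank '{"xyz":[[0.05,-0.01,0.004],[0.1,-0.02,0.008],[0.15,-0.03,0.012],[0.2,-0.043,0.015],[0.25,-0.054,0.019],[0.3,-0.065,0.023],[0.35,-0.075,0.027],[0.397,-0.085,0.03]],"turn":[-4,-8,-12,-16,-20,-24,-26,-26],"hand":[1,1,1,1,1,1,1,1]}' 30 >/dev/null; python3 -c "
from h import *
to([.42,.45,.4])"
```

```text
q [-0.0377 -0.1463  1.6791  0.0737  1.6029  0.1042] tcp [0.4983 0.0737 0.4002] tilt 4.235620323411629 head 83.37064437792506 yhead -7.979509822975933 y [ 0.9903 -0.1388 -0.0017] F [ 0.87   -1.945   0.4677] T [-0.0344 -0.0544 -0.0231] 0.08521578131771416 0.0 4.1
tool shift [ 0.3608 -0.1297  0.0272]
```

```bash
python3 -m crank '{"xyz":[[0.045,-0.016,0.003],[0.09,-0.032,0.007],[0.135,-0.049,0.01],[0.18,-0.065,0.013],[0.225,-0.081,0.017],[0.27,-0.097,0.02],[0.315,-0.113,0.024],[0.36,-0.13,0.027]],"turn":[0,0,0,0,0,0,0,0],"hand":[1,1,1,1,1,1,1,1]}' 30 >/dev/null;python3 -m crank '{"xyz":[[0.04,-0.027,0.003],[0.08,-0.054,0.006],[0.12,-0.08,0.009],[0.16,-0.11,0.012],[0.2,-0.135,0.015],[0.24,-0.162,0.018],[0.28,-0.19,0.021],[0.323,-0.217,0.024]],"turn":[0,0,0,0,0,0,0,0],"hand":[1,1,1,1,1,1,1,1]}' 30 >/dev/null; python3 -c "
from h import *
to([.13,.95,.4])"
```

```text
q [1.1776 0.5867 0.819  0.0207 1.665  1.3203] tcp [0.2489 0.799  0.4003] tilt 4.224573158774507 head 83.7000138823251 yhead -8.01905312707383 y [ 0.9902 -0.1395 -0.0022] F [1.077  1.2258 0.6166] T [-0.0366 -0.0077 -0.0328] 0.08504213874002113 0.0 5.7
tool shift [ 0.1325 -0.1388  0.0104]
```

```bash
python3 -m crank '{"xyz":[[0.04,-0.04,0.003],[0.07,-0.08,0.006],[0.1,-0.12,0.009],[0.15,-0.14,0.009],[0.2,-0.14,0.009],[0.25,-0.14,0.009],[0.3,-0.14,0.009],[0.35,-0.14,0.009]],"turn":[0,0,0,0,0,0,0,0],"hand":[1,1,1,1,1,1,1,1]}' 30 >/dev/null;python3 -c "
from h import *
to(None)"; python3 -m crank '{"xyz":[[0.1,0,0],[0.2,0,0],[0.3,0,0],[0.4,0,0],[0.5,0,0],[0.6,0,0],[0.7,0,0],[0.8,0,0]],"turn":[0,0,0,0,0,0,0,0],"hand":[1,1,1,1,1,1,1,1]}' 30 >/dev/null; python3 -c "
from h import *
to(None)"
```

```text
q [1.3547 0.9572 0.3079 0.0102 1.7609 1.4999] tcp [0.1339 0.9504 0.363 ] tilt 6.649503868937598 head 82.5697984243366 yhead -8.171958446865887 y [ 0.9898 -0.1421 -0.0015] F [ 0.3353 -0.0453  0.3526] T [-0.0756 -0.067   0.0231] 0.08538870849164072 0.0 6.5
q [1.3585 1.0251 0.3087 0.0133 1.6565 1.5008] tcp [0.1365 0.9843 0.3006] tilt 8.702606783511175 head 82.8644096725432 yhead -8.020422784508023 y [ 0.9902 -0.1395 -0.0024] F [-0.5294 -0.2855 -0.0408] T [-0.1006  0.0551  0.0148] 0.08570323335745078 0.0 7.3
```

```bash
python3 -m crank '{"xyz":[[0.1,0,-0.04],[0.2,0,-0.08],[0.3,0,-0.12],[0.3,0,-0.12],[0.3,0,-0.12],[0.3,0,-0.12],[0.3,0,-0.12],[0.3,0,-0.12]],"turn":[0,0,0,0,0,0,0,0],"hand":[1,1,1,1,1,1,1,1]}' 30 >/dev/null; python3 -c "
from h import *
to(None)"; python3 -m crank '{"xyz":[[0.05,0,-0.02],[0.05,0,-0.02],[0.05,0,-0.02],[0.05,0,-0.02],[0.05,0,-0.02],[0.05,0,-0.02],[0.05,0,-0.02],[0.05,0,-0.02]],"turn":[0,0,0,0,0,0,0,0],"hand":[1,1,1,1,1,1,1,1]}' 30 >/dev/null;python3 -c "
from h import *
to(None)"; python3 -m crank '{"xyz":[[2,0,-0.8],[2,0,-0.8],[2,0,-0.8],[2,0,-0.8],[2,0,-0.8],[2,0,-0.8],[2,0,-0.8],[2,0,-0.8]],"turn":[0,0,0,0,0,0,0,0],"hand":[1,1,1,1,1,1,1,1]}' 30 >/dev/null;python3 -c "
from h import *
to(None)"
```

```text
q [1.3565 0.9786 0.3087 0.0165 1.6634 1.4999] tcp [0.1367 0.9809 0.3462] tilt 10.975282749150061 head 82.68680113695328 yhead -8.025408016716279 y [ 0.9902 -0.1396 -0.0024] F [-0.0353  0.391  -0.502 ] T [-0.1022  0.0226  0.0191] 0.08529307730557505 0.0 8.1
q [1.356  0.9666 0.3089 0.0191 1.6418 1.4999] tcp [0.1376 0.9865 0.3593] tilt 12.894484735945918 head 82.60126356689689 yhead -8.025492620815518 y [ 0.9902 -0.1396 -0.0025] F [ 0.941  -0.0406  1.0585] T [-0.0937  0.0251 -0.0285] 0.08557451495391707 0.0 8.9
q [1.353  0.8946 0.3089 0.0229 1.6744 1.4988] tcp [0.1359 0.9699 0.4279] tilt 15.162095977238327 head 82.50801526436574 yhead -8.02518314637213 y [ 0.9902 -0.1396 -0.0025] F [-0.1127 -0.1464 -0.377 ] T [-0.1276  0.0313  0.0129] 0.08499165567302955 0.0 9.7
```

```bash
python3 -m crank '{"xyz":[[0.2,0,0],[0.3,0,0],[0.3,0,0],[0.3,0,0],[0.3,0,0],[0.3,0,0],[0.3,0,0],[0.3,0,0]],"turn":[0,0,0,0,0,0,0,0],"hand":[1,1,1,1,1,1,1,1]}' 30 >/dev/null
python3 -m crank '{"xyz":[[0.2,0,0],[0.3,0,0],[0.3,0,0],[0.3,0,0],[0.3,0,0],[0.3,0,0],[0.3,0,0],[0.3,0,0]],"turn":[0,0,0,0,0,0,0,0],"hand":[1,1,1,1,1,1,1,1]}' 30 >/dev/null
python3 -m crank '{"xyz":[[0.2,0,0],[0.3,0,0],[0.3,0,0],[0.3,0,0],[0.3,0,0],[0.3,0,0],[0.3,0,0],[0.3,0,0]],"turn":[0,0,0,0,0,0,0,0],"hand":[1,1,1,1,1,1,1,1]}' 30 >/dev/null
python3 -m crank '{"xyz":[[0.2,0,0],[0.3,0,0],[0.3,0,0],[0.3,0,0],[0.3,0,0],[0.3,0,0],[0.3,0,0],[0.3,0,0]],"turn":[0,0,0,0,0,0,0,0],"hand":[1,1,1,1,1,1,1,1]}' 30 >/dev/null
python3 -m crank '{"xyz":[[0.2,0,0],[0.3,0,0],[0.3,0,0],[0.3,0,0],[0.3,0,0],[0.3,0,0],[0.3,0,0],[0.3,0,0]],"turn":[0,0,0,0,0,0,0,0],"hand":[1,1,1,1,1,1,1,1]}' 30 >/dev/null
python3 -c "
from h import *
to(None)"
```

```text
q [1.3541 0.9489 0.3089 0.0372 1.4197 1.4978] tcp [0.1476 1.0479 0.4004] tilt 26.672708101089572 head 82.28080939911767 yhead -8.021058120113283 y [ 0.9902 -0.1395 -0.0026] F [ 0.1307  0.1294 -0.1736] T [-0.1735  0.0023 -0.0029] 0.08542752380717002 0.0 13.7
```

```bash
python3 -m crank '{"xyz":[[0.2,0,0],[0.3,0,0],[0.3,0,0],[0.3,0,0],[0.3,0,0],[0.3,0,0],[0.3,0,0],[0.3,0,0]],"turn":[0,0,0,0,0,0,0,0],"hand":[1,1,1,1,1,1,1,1]}' 30 >/dev/null
python3 -m crank '{"xyz":[[0.2,0,0],[0.3,0,0],[0.3,0,0],[0.3,0,0],[0.3,0,0],[0.3,0,0],[0.3,0,0],[0.3,0,0]],"turn":[0,0,0,0,0,0,0,0],"hand":[1,1,1,1,1,1,1,1]}' 30 >/dev/null
python3 -m crank '{"xyz":[[0.2,0,0],[0.3,0,0],[0.3,0,0],[0.3,0,0],[0.3,0,0],[0.3,0,0],[0.3,0,0],[0.3,0,0]],"turn":[0,0,0,0,0,0,0,0],"hand":[1,1,1,1,1,1,1,1]}' 30 >/dev/null
python3 -c "
from h import *
to(None)"
python3 -m crank '{"xyz":[[0.006,0,0],[0.006,0,0],[0.006,0,0],[0.006,0,0],[0.006,0,0],[0.006,0,0],[0.006,0,0],[0.006,0,0]],"turn":[0,0,0,0,0,0,0,0],"hand":[1,1,1,1,1,1,1,1]}' 30 >/dev/null
python3 -c "
from h import *
to([.42,.6,.4])"
```

```text
q [1.3517 0.8916 0.3091 0.0469 1.3575 1.4964] tcp [0.1492 1.0562 0.4706] tilt 33.53454244569371 head 82.21018979806608 yhead -8.023268886320864 y [ 0.9902 -0.1396 -0.0027] F [-0.2602  0.3196 -0.494 ] T [-0.1809  0.0286  0.0187] 0.08576098403112481 0.0 16.1
q [1.3517 0.8909 0.3089 0.0473 1.3542 1.4963] tcp [0.1493 1.057  0.472 ] tilt 33.77027421211197 head 82.20706375938856 yhead -8.022700489232282 y [ 0.9902 -0.1396 -0.0027] F [ 0.7724  0.3704 -1.1542] T [-0.2274  0.0565  0.04  ] 0.08562720497128813 0.0 16.9
tool shift [-0.3843  0.3321 -0.1714]
```

```bash
python3 -m crank '{"xyz":[[-0.03,0.034,-0.02],[-0.06,0.068,-0.04],[-0.09,0.102,-0.06],[-0.12,0.136,-0.08],[-0.148,0.17,-0.1],[-0.178,0.204,-0.119],[-0.207,0.238,-0.139],[-0.237,0.272,-0.159]],"turn":[0,0,0,0,0,0,0,0],"hand":[1,1,1,1,1,1,1,1]}' 30 >/dev/null
python3 -m crank '{"xyz":[[-0.04,0.018,-0.022],[-0.08,0.036,-0.044],[-0.12,0.053,-0.067],[-0.16,0.071,-0.089],[-0.2,0.089,-0.111],[-0.24,0.107,-0.133],[-0.28,0.124,-0.156],[-0.319,0.142,-0.178]],"turn":[0,0,0,0,0,0,0,0],"hand":[1,1,1,1,1,1,1,1]}' 30 >/dev/null
python3 -m crank '{"xyz":[[-0.039,0.007,-0.026],[-0.078,0.013,-0.052],[-0.117,0.02,-0.078],[-0.156,0.026,-0.105],[-0.195,0.033,-0.131],[-0.234,0.04,-0.157],[-0.273,0.046,-0.183],[-0.313,0.053,-0.209]],"turn":[8,16,24,32,40,48,56,64],"hand":[1,1,1,1,1,1,1,1]}' 30 >/dev/null
python3 -c "
from h import *
to([.40,-.36,.4])"
```

```text
q [-0.5553 -0.1759  1.7196  0.5517  1.8197  0.7865] tcp [ 0.4681 -0.026   0.4423] tilt 33.72062370849652 head 81.9708755495774 yhead -68.04876599477765 y [ 0.3236 -0.803  -0.5005] F [0.9098 1.116  0.3039] T [-0.2139 -0.0321 -0.0072] 0.08541155938089369 0.0 19.3
tool shift [-0.1513  0.2673 -0.1537]
```

```bash
cat >> h.py <<'E'
G=np.array([.4096,-.3545,.089])
E
python3 -c "
from h import *
R=r.read_state()['ee_rot'];z=R[:,2]
t=G+.024*z;print(z,t); to(t-.12*z)
print(np.degrees(np.arctan2(R[2,0],-R[2,1])))"
```

```text
[ 0.0775  0.5497 -0.8318] [ 0.4115 -0.3413  0.069 ]
q [-0.5553 -0.1759  1.7196  0.5517  1.8197  0.7865] tcp [ 0.4681 -0.026   0.4423] tilt 33.72062370849652 head 81.9708755495774 yhead -68.04876599477765 y [ 0.3236 -0.803  -0.5005] F [0.9098 1.116  0.3039] T [-0.2139 -0.0321 -0.0072] 0.08541155938089369 0.0 19.3
tool shift [-0.2157  0.4217  0.0128]
25.633251757222975
```

```bash
python3 -m crank '{"xyz":[[-0.022,0.043,0.001],[-0.044,0.086,0.003],[-0.066,0.129,0.004],[-0.088,0.172,0.005],[-0.11,0.215,0.006],[-0.132,0.258,0.008],[-0.154,0.3,0.009],[-0.176,0.344,0.01]],"turn":[3.2,6.4,9.6,12.8,16,19.2,22.4,25.6],"hand":[1,1,1,1,1,1,1,1]}' 30 >/dev/null
python3 -c "
from h import *
R=r.read_state()['ee_rot'];z=R[:,2]
t=G+.024*z;to(t-.07*z);to(t)"
```

```text
q [-1.0188  0.3055  1.6306  0.3629  1.6732  0.6386] tcp [ 0.4162 -0.3373  0.2179] tilt 33.68525500415025 head 82.08128299764562 yhead -97.77285511600182 y [-0.1125 -0.8245 -0.5546] F [ 0.5334 -1.0647 -0.1508] T [-0.2229  0.0027  0.0228] 0.08562535300461871 0.0 20.1
tool shift [-0.0044  0.0864  0.0513]
q [-1.0188  0.3055  1.6306  0.3629  1.6732  0.6386] tcp [ 0.4162 -0.3373  0.2179] tilt 33.68525500415025 head 82.08128299764562 yhead -97.77285511600182 y [-0.1125 -0.8245 -0.5546] F [ 0.5334 -1.0647 -0.1508] T [-0.2229  0.0027  0.0228] 0.08562535300461871 0.0 20.1
tool shift [-0.0044  0.0864  0.1213]
```

```bash
python3 -m crank '{"xyz":[[-0.002,0.03,0.012],[-0.004,0.06,0.024],[-0.0044,0.0864,0.035],[-0.0044,0.0864,0.04],[-0.0044,0.0864,0.04],[-0.0044,0.0864,0.04],[-0.0044,0.0864,0.04],[-0.0044,0.0864,0.04]],"turn":[0,0,0,0,0,0,0,0],"hand":[1,1,1,1,1,1,1,1]}' 30 >/dev/null
python3 - <<'E'
from h import *
import cv2
R=r.read_state()['ee_rot'];to(G+.024*R[:,2])
a=cv2.resize(r.camera("side")[60:220,310:440,::-1],None,fx=3,fy=3,interpolation=cv2.INTER_CUBIC)
b=cv2.resize(r.camera("top")[250:370,400:560,::-1],None,fx=2.5,fy=2.5,interpolation=cv2.INTER_CUBIC)
c=np.zeros((480,800,3),np.uint8);c[:480,:390]=a;c[:300,400:800]=b
cv2.imwrite("pics/p1.png",c)
E
```

```text
q [-1.068   0.456   1.5909  0.3376  1.5841  0.5548] tcp [ 0.4062 -0.3842  0.1388] tilt 33.64913899298923 head 82.10636665926032 yhead -97.5354670901326 y [-0.1092 -0.8253 -0.5541] F [-0.3379  1.0706 -0.7238] T [-0.28    0.0497 -0.0274] 0.08511593480376387 0.0 20.9
tool shift [-0.0008  0.0027  0.082 ]
```

View pics/p1.png

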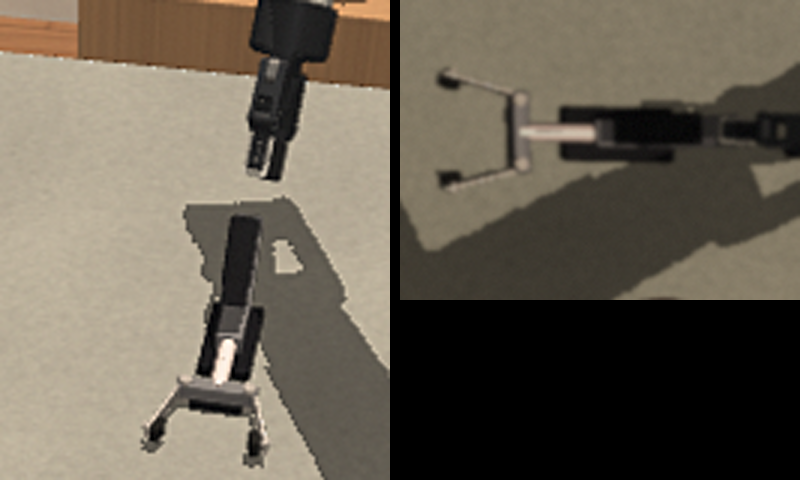

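Run:
```python
from h import *
h=np.radians(87.5);X=np.array([np.cos(h),np.sin(h),0]);
for n,a,b in (("trig top",8.2,42.4),("trig bot",42.6,-6.8),("bar top",-42.6,6.8),("bar bot",-8.2,-42.4)):
    p=G+X*a/1e3+[0,0,b/1e3]; u=px("top",p); v=px("side",p)
    print(n,p,"c2",(u-[404.63,264.63])*4,"p1side",(v-[310,60])*3)
for k in (-.065,.04,.15): 
    p=G+X*(.045+k)-[0,0,.077]; print(k,(px("top",p)-[404.63,264.63])*4)
```

```text
trig top [ 0.41   -0.3463  0.1314] c2 [447.8156 149.0228] p1side [247.2789 223.3779]
trig bot [ 0.4115 -0.3119  0.0822] c2 [351.406  151.0191] p1side [237.1688 287.6181]
bar top [ 0.4077 -0.3971  0.0958] c2 [514.4366 155.9662] p1side [252.6715 225.2554]
bar bot [ 0.4092 -0.3627  0.0466] c2 [418.1676 157.6144] p1side [242.8927 287.1325]
-0.065 [415.88  161.121]
0.04 [238.5879 154.0397]
0.15 [ 52.7983 146.619 ]
```

```bash
python3 -m crank '{"xyz":[[0,0.005,0.012],[0,0.005,0.024],[0,0.005,0.036],[0,0.005,0.048],[0,0.005,0.06],[0,0.005,0.07],[0,0.005,0.08],[0,0.005,0.082]],"turn":[0,0,0,0,0,0,0,0],"hand":[1,1,1,1,1,1,1,1]}' 20
python3 - <<'E'
from h import *
import cv2
to(None)
b=cv2.resize(r.camera("top")[260:350,400:560,::-1],None,fx=3,fy=3,interpolation=cv2.INTER_CUBIC)
a=cv2.resize(r.camera("side")[90:220,340:420,::-1],None,fx=3,fy=3,interpolation=cv2.INTER_CUBIC)
c=np.zeros((390,740,3),np.uint8);c[:390,:240]=a;c[:270,250:730]=b
cv2.imwrite("pics/p2.png",c)
E
```

```text
time_s: 21.8
tcp_pos: [0.4108, -0.3414, 0.065]
ee_rot: [[0.991, -0.111, 0.074], [-0.133, -0.823, 0.553], [-0.0, -0.557, -0.83]]
force: [0.1, 0.1, 0.4]
opening: 0.0853
gripper_force: 0.0
q [-1.0293  0.5034  1.689   0.3587  1.441   0.5383] tcp [ 0.4108 -0.3414  0.065 ] tilt 33.8830782497039 head 82.38178647409796 yhead -97.6714185347748 y [-0.1108 -0.8227 -0.5575] F [0.0565 0.1259 0.4466] T [-0.2333  0.0282  0.077 ] 0.085284483841063 0.0 21.8
```

View pics/p2.png

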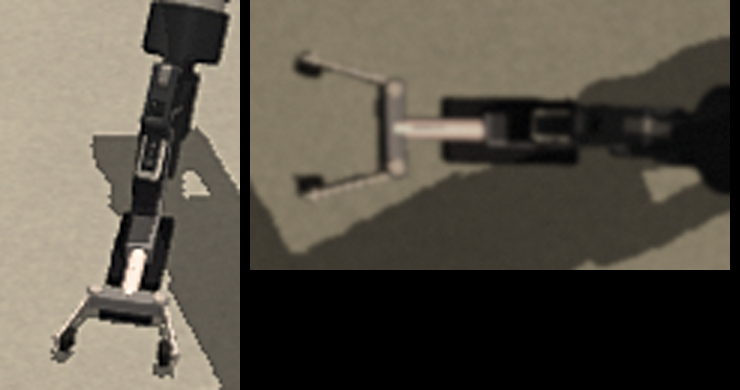

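The fingers straddle the grip (bar and trigger near p2 top (570,125)) and no force is felt. I'll close to a carrying squeeze.

```bash
python3 -m crank '{"xyz":[[0,0,0],[0,0,0],[0,0,0],[0,0,0],[0,0,0],[0,0,0],[0,0,0],[0,0,0]],"turn":[0,0,0,0,0,0,0,0],"hand":[0.7,0.6,0.5,0.45,0.4,0.36,0.33,0.33]}' 20
python3 -c "
from h import *
to(None)"
```

```text
time_s: 22.7
tcp_pos: [0.4124, -0.3456, 0.0683]
ee_rot: [[0.991, -0.11, 0.079], [-0.136, -0.826, 0.547], [0.005, -0.553, -0.833]]
force: [0.4, -4.7, 5.3]
opening: 0.0571
gripper_force: 4.5
q [-1.0312  0.5006  1.6833  0.3596  1.4417  0.5385] tcp [ 0.4124 -0.3456  0.0683] tilt 33.56439064053062 head 81.77796823524895 yhead -97.59977158168608 y [-0.1102 -0.826  -0.5529] F [ 0.3585 -4.7221  5.295 ] T [ 0.1697 -0.1002 -0.1282] 0.05710232554349028 4.474221295095049 22.7
```

```bash
python3 -m crank '{"xyz":[[0,0,-0.004],[0,-0.003,-0.009],[0,-0.006,-0.013],[0,-0.01,-0.017],[0,-0.014,-0.022],[0,-0.017,-0.03],[0,-0.017,-0.03],[0,-0.017,-0.03]],"turn":[0,0,0,0,0,0,0,0],"hand":[0.33,0.33,0.33,0.33,0.33,0.33,0.33,0.33]}' 20
python3 - <<'E'
from h import *
import cv2
to(None)
b=cv2.resize(r.camera("top")[260:350,400:560,::-1],None,fx=3,fy=3,interpolation=cv2.INTER_CUBIC)
a=cv2.resize(r.camera("side")[90:220,340:420,::-1],None,fx=3,fy=3,interpolation=cv2.INTER_CUBIC)
c=np.zeros((390,740,3),np.uint8);c[:390,:240]=a;c[:270,250:730]=b
cv2.imwrite("pics/p3.png",c)
E
```

```text
time_s: 23.5
tcp_pos: [0.411, -0.3459, 0.1011]
ee_rot: [[0.991, -0.11, 0.076], [-0.134, -0.825, 0.55], [0.002, -0.555, -0.832]]
force: [0.1, 0.5, -3.6]
opening: 0.0568
gripper_force: 8.2
q [-1.0327  0.4549  1.676   0.3551  1.4957  0.5565] tcp [ 0.411  -0.3459  0.1011] tilt 33.69824415990371 head 82.15098807986595 yhead -97.62259376040366 y [-0.1104 -0.8246 -0.5548] F [ 0.0704  0.4908 -3.5814] T [-0.7646  0.129   0.011 ] 0.05680699507980447 8.223110011895187 23.5
```

View pics/p3.png

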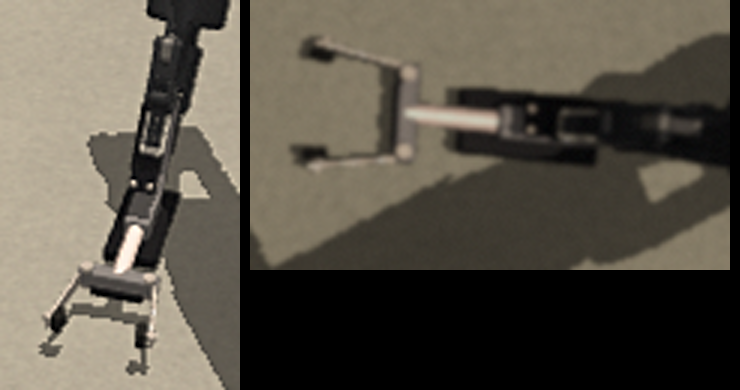

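Run:
```python
from h import *
t=lambda u,v,z:pt("top",400+(u-250)/3-.33,260+v/3-.33,z)
a,b,c,d=t(318,47,.058),t(310,154,.058),t(408,72,.058),t(404,152,.058)
print(a,b,(a+b)/2,c,d,(c+d)/2)
m=(a+b)/2-(c+d)/2;print(np.degrees(np.arctan2(m[1],m[0])), [np.degrees(np.arctan2(*(p-q)[[1,0]]))-90 for p,q in((b,a),(d,c))])
s=lambda u,v,z:pt("side",340+u/3-.33,90+v/3-.33,z)
print(s(57,318,.05),s(150,338,.05))
for p in ((57,318),(150,338)):pass
```

```text
[ 0.475  -0.1628  0.058 ] [ 0.3938 -0.1537  0.058 ] [ 0.4344 -0.1582  0.058 ] [ 0.4556 -0.2308  0.058 ] [ 0.395 -0.225  0.058] [ 0.4253 -0.2279  0.058 ]
82.57256211270013 [np.float64(83.61286071333836), np.float64(84.46963342842008)]
[ 0.4731 -0.1614  0.05  ] [ 0.3876 -0.1504  0.05  ]
```

The reacher is carried free of the table (force -3.6 N). Its jaws are at p3 top (314,100), heading about 83°. I'll carry it in front of the rack and try the trigger on the way.

```bash
python3 -m crank '{"xyz":[[0.003,-0.012,0.008],[0.006,-0.026,0.017],[0.01,-0.042,0.028],[0.014,-0.058,0.039],[0.017,-0.069,0.046],[0.017,-0.069,0.046],[0.017,-0.069,0.046],[0.017,-0.069,0.046]],"turn":[0,0,0,0,0,0,0,0],"hand":[0.3,0.27,0.24,0.21,0.21,0.21,0.21,0.21]}' 20 | tail -2
python3 -m crank '{"xyz":[[0.003,-0.012,0.008],[0.006,-0.026,0.017],[0.01,-0.042,0.028],[0.013,-0.056,0.038],[0.016,-0.068,0.046],[0.016,-0.068,0.046],[0.016,-0.068,0.046],[0.016,-0.068,0.046]],"turn":[0,0,0,0,0,0,0,0],"hand":[0.17,0.13,0.09,0.05,0.05,0.05,0.05,0.05]}' 20 | tail -2
python3 -m crank '{"xyz":[[0,0,0],[0,0,0],[0,0,0],[0,0,0],[0,0,0],[0,0,0],[0,0,0],[0,0,0]],"turn":[0,0,0,0,0,0,0,0],"hand":[0.1,0.15,0.2,0.25,0.3,0.33,0.33,0.33]}' 20 |tail -2
python3 - <<'E'
from h import *
import cv2
to(None)
b=cv2.resize(r.camera("top")[180:350,220:500,::-1],None,fx=2.85,fy=2.85,interpolation=cv2.INTER_CUBIC)
cv2.imwrite("pics/p4.png",b)
E
```

```text
opening: 0.0518
gripper_force: 11.8
opening: 0.0449
gripper_force: 14.1
opening: 0.0567
gripper_force: 7.7
q [-0.7984  0.3196  1.8673  0.4639  1.3682  0.7147] tcp [ 0.4656 -0.1863  0.1004] tilt 33.7725554842961 head 82.21405615888041 yhead -97.64339030146198 y [-0.1106 -0.8239 -0.5559] F [ 0.5356 -0.0782 -3.6051] T [-0.8214  0.0964  0.0303] 0.05667969933300471 7.743910029530525 26.0
```

View pics/p4.png

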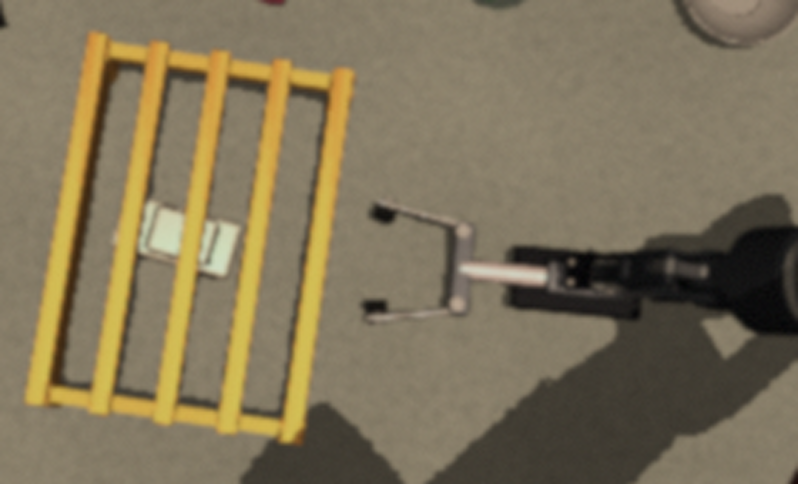

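```bash
python3 -m crank '{"xyz":[[0,0.004,0.006],[0,0.008,0.012],[0,0.012,0.018],[0,0.016,0.024],[0,0.016,0.024],[0,0.016,0.024],[0,0.016,0.024],[0,0.016,0.024]],"turn":[0,0,0,0,0,0,0,0],"hand":[0.34,0.35,0.36,0.37,0.37,0.37,0.37,0.37]}' 20
python3 -c "
from h import *
to(None)"
```

```text
time_s: 26.85
tcp_pos: [0.4661, -0.1866, 0.072]
ee_rot: [[0.991, -0.11, 0.076], [-0.134, -0.824, 0.55], [0.002, -0.556, -0.831]]
force: [1.1, -1.3, 1.9]
opening: 0.0587
gripper_force: 5.0
q [-0.7984  0.3664  1.8721  0.4701  1.321   0.6905] tcp [ 0.4661 -0.1866  0.072 ] tilt 33.75936343775417 head 82.09143886024965 yhead -97.62949068322978 y [-0.1104 -0.824  -0.5557] F [ 1.0561 -1.2799  1.8783] T [-0.0547 -0.0558 -0.1187] 0.058737077532779645 5.013133138418198 26.85
```

```bash
python3 -m crank '{"xyz":[[0,-0.01,0.004],[0,-0.028,0.015],[-0.001,-0.047,0.028],[-0.001,-0.066,0.041],[-0.002,-0.085,0.054],[-0.002,-0.104,0.066],[-0.002,-0.12,0.077],[-0.002,-0.132,0.085]],"turn":[0,0,0,0,0,0,0,0],"hand":[0.37,0.37,0.37,0.37,0.37,0.37,0.37,0.37]}' 20
python3 - <<'E'
from h import *
import cv2
to(None)
b=cv2.resize(r.camera("top")[200:320,220:400,::-1],None,fx=3.5,fy=3.5,interpolation=cv2.INTER_CUBIC)
cv2.imwrite("pics/p5.png",b)
E
```

```text
time_s: 27.65
tcp_pos: [0.4842, -0.0289, 0.0742]
ee_rot: [[0.991, -0.11, 0.074], [-0.133, -0.824, 0.551], [0.001, -0.556, -0.831]]
force: [-1.1, -2.0, 2.6]
opening: 0.0585
gripper_force: 4.9
q [-0.5427  0.2475  2.0271  0.581   1.1923  0.8512] tcp [ 0.4842 -0.0289  0.0742] tilt 33.76779188472857 head 82.32322245473087 yhead -97.58832508953633 y [-0.1098 -0.824  -0.5558] F [-1.0676 -1.9802  2.5966] T [-0.1858  0.0492  0.0071] 0.05853068954744223 4.884197115898132 27.65
```

View pics/p5.png

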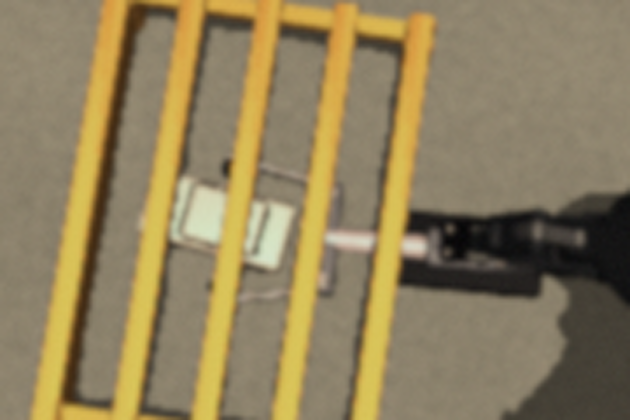

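The cups sit at p5 (230,168) and (215,285), with the car's flanks between them and its middle near (217,224). The jaws are placed, so I'll squeeze in steps.

```bash
python3 -m crank '{"xyz":[[0,0.0005,0],[0,0.001,0],[0,0.0015,0],[0,0.002,0],[0,0.0025,0],[0,0.0025,0],[0,0.0025,0],[0,0.0025,0]],"turn":[0,0,0,0,0,0,0,0],"hand":[0.33,0.29,0.25,0.21,0.19,0.19,0.19,0.19]}' 20 | tail -3
python3 -m crank '{"xyz":[[0,0.0005,0],[0,0.001,0],[0,0.001,0],[0,0.001,0],[0,0.001,0],[0,0.001,0],[0,0.001,0],[0,0.001,0]],"turn":[0,0,0,0,0,0,0,0],"hand":[0.17,0.15,0.14,0.14,0.14,0.14,0.14,0.14]}' 20 | tail -3
python3 -m crank '{"xyz":[[0,0.0005,0],[0,0.001,0],[0,0.001,0],[0,0.001,0],[0,0.001,0],[0,0.001,0],[0,0.001,0],[0,0.001,0]],"turn":[0,0,0,0,0,0,0,0],"hand":[0.12,0.11,0.1,0.1,0.1,0.1,0.1,0.1]}' 20 | tail -3
```

```text
force: [-1.5, -0.7, 2.7]
opening: 0.0511
gripper_force: 6.4
force: [-0.7, -3.7, 4.9]
opening: 0.0488
gripper_force: 8.8
force: [-1.2, -3.9, 6.2]
opening: 0.047
gripper_force: 11.1
```

```bash
python3 -m crank '{"xyz":[[0,0,-0.001],[0,0,-0.002],[0,0,-0.003],[0,0,-0.004],[0,0,-0.005],[0,0,-0.005],[0,0,-0.005],[0,0,-0.005]],"turn":[0,0,0,0,0,0,0,0],"hand":[0.1,0.1,0.1,0.1,0.1,0.1,0.1,0.1]}' 20 
python3 -c "
from h import *
to(None)"
```

```text
time_s: 30.9
tcp_pos: [0.4835, -0.0371, 0.0756]
ee_rot: [[0.991, -0.111, 0.075], [-0.133, -0.824, 0.55], [0.001, -0.555, -0.832]]
force: [-0.3, 0.7, -3.1]
opening: 0.0474
gripper_force: 12.7
q [-0.5573  0.2491  2.0212  0.5743  1.2012  0.8445] tcp [ 0.4835 -0.0371  0.0756] tilt 33.736580458175034 head 82.26976459384431 yhead -97.64556337598103 y [-0.1106 -0.8242 -0.5554] F [-0.3081  0.7318 -3.0509] T [-0.8868  0.2154  0.0779] 0.04740896314884599 12.655351459980011 30.9
```

```bash
python3 -m crank '{"xyz":[[0,0,0],[0,0,0],[0,0,0],[0,0,0],[0,0,0],[0,0,0],[0,0,0],[0,0,0]],"turn":[0,0,0,0,0,0,0,0],"hand":[0.09,0.08,0.07,0.06,0.06,0.06,0.06,0.06]}' 20 | tail -3
python3 -m crank '{"xyz":[[0,0.0005,0],[0,0.0005,0],[0,0.0005,0],[0,0.0005,0],[0,0.0005,0],[0,0.0005,0],[0,0.0005,0],[0,0.0005,0]],"turn":[0,0,0,0,0,0,0,0],"hand":[0.05,0.04,0.03,0.03,0.03,0.03,0.03,0.03]}' 20 | tail -3
```

```text
force: [0.6, -0.3, -3.6]
opening: 0.0454
gripper_force: 18.1
force: [-0.4, 0.1, -4.6]
opening: 0.0446
gripper_force: 20.2
```

Contact was felt at 47 mm opening. The trigger now reads 20.2 N against about 14 N empty, so the pinch is about 3 N. I'll draw the car out gently.

```bash
python3 -m crank '{"xyz":[[0,0.004,0],[0,0.013,-0.006],[0,0.025,-0.014],[0.001,0.039,-0.024],[0.001,0.053,-0.033],[0.001,0.067,-0.043],[0.001,0.081,-0.052],[0.001,0.095,-0.061]],"turn":[0,0,0,0,0,0,0,0],"hand":[0.03,0.03,0.03,0.03,0.03,0.03,0.03,0.03]}' 20 
python3 -c "
from h import *
to(None)"
```

```text
time_s: 33.3
tcp_pos: [0.4694, -0.151, 0.0736]
ee_rot: [[0.991, -0.111, 0.076], [-0.135, -0.824, 0.551], [0.001, -0.556, -0.831]]
force: [0.1, 1.7, -1.6]
opening: 0.0444
gripper_force: 17.1
q [-0.7482  0.3316  1.9168  0.4931  1.2951  0.7226] tcp [ 0.4694 -0.151   0.0736] tilt 33.79672192344541 head 82.16371841104252 yhead -97.68574580415036 y [-0.1111 -0.8236 -0.5562] F [ 0.0913  1.6626 -1.6034] T [-0.0149 -0.05   -0.0024] 0.044387343811593295 17.05773264169693 33.3
```

```bash
python3 -m crank '{"xyz":[[0,0.014,-0.01],[0,0.028,-0.019],[0,0.042,-0.029],[0.001,0.056,-0.038],[0.001,0.07,-0.047],[0.001,0.083,-0.056],[0.001,0.095,-0.064],[0.001,0.103,-0.069]],"turn":[0,0,0,0,0,0,0,0],"hand":[0.03,0.03,0.03,0.03,0.03,0.03,0.03,0.03]}' 20
python3 - <<'E'
from h import *
import cv2
to(None)
b=cv2.resize(r.camera("top")[200:350,240:520,::-1],None,fx=2.8,fy=2.8,interpolation=cv2.INTER_CUBIC)
cv2.imwrite("pics/p6.png",b)
E
```

```text
time_s: 34.1
tcp_pos: [0.454, -0.2739, 0.0738]
ee_rot: [[0.991, -0.111, 0.076], [-0.134, -0.824, 0.55], [0.002, -0.556, -0.831]]
force: [0.4, 2.1, -1.3]
opening: 0.0442
gripper_force: 17.1
q [-0.9113  0.449   1.7487  0.4153  1.3968  0.6257] tcp [ 0.454  -0.2739  0.0738] tilt 33.75906752198981 head 82.13766887501912 yhead -97.66930516049888 y [-0.111  -0.8239 -0.5557] F [ 0.4267  2.0811 -1.3012] T [-0.0502 -0.0039 -0.0061] 0.0442098448339045 17.121606767177582 34.1
```

View pics/p6.png

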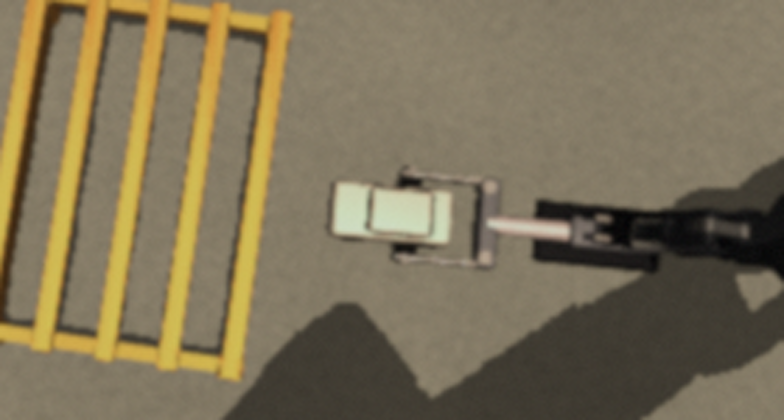

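The car is out, at p6 (390,212), about 40 mm in front of the rack's edge at (280,200), and it stands square in the jaws. I'll release it.

```bash
python3 -m crank '{"xyz":[[0,0,0],[0,-0.0005,0],[0,-0.001,0],[0,-0.002,0],[0,-0.003,0],[0,-0.004,-0.001],[0,-0.004,-0.001],[0,-0.004,-0.001]],"turn":[0,0,0,0,0,0,0,0],"hand":[0.06,0.1,0.15,0.2,0.25,0.3,0.34,0.34]}' 20 
python3 -c "
from h import *
to(None)"
```

```text
time_s: 34.95
tcp_pos: [0.4543, -0.2694, 0.0766]
ee_rot: [[0.991, -0.111, 0.075], [-0.134, -0.824, 0.551], [0.001, -0.556, -0.831]]
force: [-0.5, 0.1, -2.4]
opening: 0.0572
gripper_force: 6.0
q [-0.9061  0.4401  1.7552  0.4167  1.3981  0.6303] tcp [ 0.4543 -0.2694  0.0766] tilt 33.774497556825196 head 82.250652473917 yhead -97.63956156613182 y [-0.1105 -0.8239 -0.5559] F [-0.483   0.0825 -2.3893] T [-0.6241  0.0931  0.0042] 0.05715823417635255 5.9787508472800255 34.95
```

```bash
python3 -m crank '{"xyz":[[0,0.006,-0.004],[0,0.016,-0.011],[0,0.03,-0.02],[0,0.045,-0.03],[0,0.06,-0.04],[0.001,0.075,-0.05],[0.001,0.088,-0.059],[0.001,0.0955,-0.064]],"turn":[0,0,0,0,0,0,0,0],"hand":[0.34,0.34,0.34,0.34,0.34,0.34,0.34,0.34]}' 20
python3 - <<'E'
from h import *
import cv2
to(None)
b=cv2.resize(r.camera("top")[220:340,300:580,::-1],None,fx=2.8,fy=2.8,interpolation=cv2.INTER_CUBIC)
a=cv2.resize(r.camera("side")[100:260,290:450,::-1],None,fx=1.6,fy=1.6,interpolation=cv2.INTER_CUBIC)
c=np.zeros((600,790,3),np.uint8);c[:336,:784]=b;c[340:596,:256]=a
cv2.imwrite("pics/p7.png",c)
E
```

```text
time_s: 35.75
tcp_pos: [0.4397, -0.3864, 0.0769]
ee_rot: [[0.991, -0.112, 0.077], [-0.135, -0.824, 0.549], [0.002, -0.555, -0.832]]
force: [-0.4, -0.1, -2.4]
opening: 0.0577
gripper_force: 6.2
q [-1.0273  0.575   1.5497  0.3583  1.4993  0.5642] tcp [ 0.4397 -0.3864  0.0769] tilt 33.694555307090916 head 82.04679352881689 yhead -97.71270178703695 y [-0.1117 -0.8245 -0.5548] F [-0.4165 -0.0972 -2.402 ] T [-0.6398  0.0353 -0.0627] 0.05771423847876084 6.219507716596127 35.75
```

View pics/p7.png

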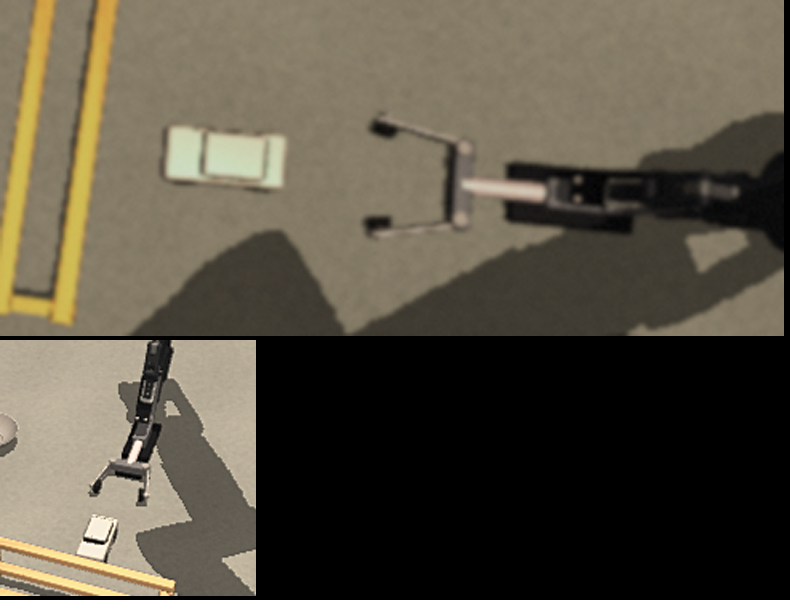

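The car stands at p7 (225,157), clear of the rack, and the jaws are about 70 mm behind it. I'll set the reacher down and let go.

```bash
python3 -m crank '{"xyz":[[0,0.0005,0.001],[0,0.001,0.002],[0,0.002,0.003],[0,0.002,0.0035],[0,0.002,0.0035],[0,0.002,0.0035],[0,0.001,0.003],[0,0,0.0025]],"turn":[0,0,0,0,0,0,0,0],"hand":[0.34,0.34,0.34,0.34,0.34,0.37,0.4,0.43]}' 20 
python3 -m crank '{"xyz":[[0,0,0],[0,0,0],[0,0,0],[0,0,0],[0,0,0],[0,0,0],[0,0,0],[0,0,0]],"turn":[0,0,0,0,0,0,0,0],"hand":[0.46,0.5,0.6,0.75,0.9,1,1,1]}' 20 
python3 -c "
from h import *
to(None)"
```

```text
time_s: 36.65
tcp_pos: [0.4401, -0.3815, 0.0743]
ee_rot: [[0.991, -0.111, 0.075], [-0.133, -0.824, 0.551], [0.001, -0.556, -0.831]]
force: [0.3, -1.4, -0.1]
opening: 0.061
gripper_force: 6.1
time_s: 37.45
tcp_pos: [0.4402, -0.3823, 0.0748]
ee_rot: [[0.991, -0.111, 0.075], [-0.134, -0.824, 0.551], [0.001, -0.556, -0.831]]
force: [0.0, 0.2, 0.1]
opening: 0.0852
gripper_force: 0.0
q [-1.0234  0.574   1.5565  0.3597  1.4946  0.5643] tcp [ 0.4402 -0.3823  0.0748] tilt 33.76886005768549 head 82.20317662102379 yhead -97.64578685519795 y [-0.1106 -0.8239 -0.5558] F [0.0446 0.2488 0.1444] T [-0.237  -0.0205  0.0134] 0.08522649390818174 0.0 37.45
```

Free. I'll withdraw along the fingers and check.

```bash
python3 -m crank '{"xyz":[[0,0,-0.01],[0,0,-0.025],[0,0,-0.045],[0,0,-0.07],[0,0,-0.1],[0,0,-0.13],[0,0,-0.16],[0,0,-0.18]],"turn":[0,0,0,0,0,0,0,0],"hand":[1,1,1,1,1,1,1,1]}' 20 
python3 -m crank '{"xyz":[[0,0,-0.01],[0,0,-0.01],[0,0,-0.01],[0,0,-0.01],[0,0,-0.01],[0,0,-0.01],[0,0,-0.01],[0,0,-0.01]],"turn":[0,0,0,0,0,0,0,0],"hand":[1,1,1,1,1,1,1,1]}' 20 >/dev/null
python3 - <<'E'
from h import *
import cv2
a=cv2.resize(r.camera("side")[60:320,190:450,::-1],None,fx=1.5,fy=1.5)
b=cv2.resize(r.camera("top")[180:340,225:565,::-1],None,fx=1.2,fy=1.2)
c=np.zeros((390,800,3),np.uint8);c[:390,:390]=a;c[:192,390:798]=b
cv2.imwrite("pics/p8.png",c)
E
```

```text
time_s: 38.25
tcp_pos: [0.4267, -0.4842, 0.2284]
ee_rot: [[0.991, -0.11, 0.078], [-0.135, -0.826, 0.547], [0.004, -0.552, -0.834]]
force: [0.2, -0.9, -0.3]
opening: 0.0852
gripper_force: 0.0
```

View pics/p8.png

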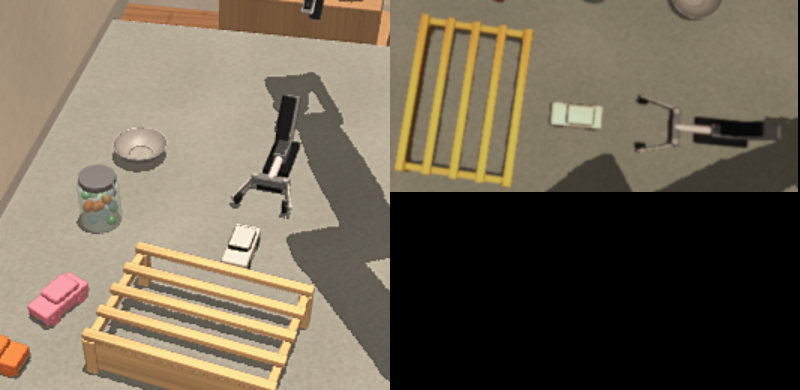

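The reacher stands on its foot at p8 (285,150). The car stands on its wheels at (242,245), clear of the rack and the jaws. The dish and jar are where they were, and the gripper is away.

```bash
python3 -c "
from workcell import r
print(r.sign_off())"
```

```text
the job is handed in; nothing more can be done
None
```

The car is out from under the rack, standing on its wheels and clear of it. The reacher stands on its foot about 70 mm behind the car, and I handed the job in at about 38 s of the 69 s allowed.

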